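Unbolt the tool chest and slide its lid open

TASK

Open the tool chest. Press the hinged spring catch on its lid fully down with one fingertip and, keeping it down all the way, push the upright tab of the bolt with the other fingertip until the bolt is fully drawn; then let the catch spring up so that it locks the bolt back. Finally push the lid by its wooden pull until it is fully open, gripping and forcing nothing and leaving the tin, the handle and the carving beside the chest alone.

Things in the scene. Friction and masses are not known exactly. Their poses are not given: they have to be found in the camera images.
- tool_chest: low wooden chest, 220 (x) x 340 (y) x 72 mm high, fixed to the bench. Origin: centre of its underside; its own x points away from the robot (within 0.25 rad), y left, z up. All directions below are the chest's. The lid, flush with the top, slides to -y, out over the low right end. The steel bolt lies on the lid along x, 100 mm left of the middle; its far end in a keep on the far rail locks the lid
- catch_pad (a point): where to press the catch: middle of the upper face of the hinged thumb plate, which runs 45 mm to either side along x; hinge line 24 mm to the right (-y), free edge 16 mm to the left. At rest the plate slopes up to the left at 0.30 rad, this point 25 mm above the lid; fully down it is level, 18 mm above the lid. 2 N start it, 6 N hold it fully down; a finger may slide along it while pressing
- bolt_tab (a point): middle of the far face (+x) of the bolt's upright tab, 26 mm wide (y), 10 thick; the face spans 12 to 48 mm above the lid, this point 33. Push it to -x, towards the robot. Bolt home, it lies 10 mm farther in x than catch_pad and 44 mm to its left. 40 mm beyond it are free down to 15 mm above the lid. A lug 26-37 mm above the lid juts 20 mm right of the bolt's line; the catch's tooth blocks it
- lid_pull (a point): middle of the upright left face (+y) of the dark wooden wedge on the lid: face 110 mm long (x), 18 mm high from the lid's top, this point half-way up; behind it the wedge slopes down to the right. Push this face to -y with the fingertips; it takes about 3 N. Between it and the catch 80 mm of lid are free
- catch (a joint): the catch: 0 sprung up, 0.30 rad pressed fully down. Its tooth frees the bolt's lug from about 0.16 rad; released, the catch springs up again
- bolt (a joint): the bolt: 0 home in the keep, 0.030 m fully drawn; no spring, it needs 2 N. The catch, when up, locks it at both ends of its travel (with 1.5 mm of play); in between the tooth of a released catch drags beneath the lug and scores it
- lid (a joint): the lid: 0 shut, 0.130 m fully open at its stop
- wax_tin_mid (a point): wax tin with a blue lid, 77 mm across, 63 mm high, standing near the left end of the chest; the point is its centre
- knob_handle_mid (a point): turned wooden palm handle, 51 mm across, 85 mm high, standing near the left end of the chest; the point is its centre
- carving_piece_mid (a point): small wooden relief carving, 59 x 104 x 32 mm, lying on the bench to the right, clear of the opening lid; the point is its centre

How it is judged:
On the way, in this order (a step that is already met when the one before it is completed fails the run):
1. a fingertip holds the catch down while the bolt is still home (value of joint catch above 0.2 rad and contact force between the fingers and catch above 0.5 N and value of joint bolt below 0.004 m), for 0.05 s.
2. the bolt is fully drawn with a fingertip still holding the catch down (value of joint bolt above 0.0275 m and value of joint catch above 0.19 rad and contact force between the fingers and catch above 0.5 N), for 0.05 s.
3. the catch has sprung up and locks the drawn bolt, the lid not yet open (value of joint bolt above 0.0275 m and value of joint catch below 0.06 rad and value of joint lid below 0.06 m), for 0.1 s.
At the end, for the whole second after the job is handed in: The lid is open to within 12 mm of its stop and at rest, the bolt is within 2.5 mm of fully drawn, the catch is sprung up (below 0.06 rad) and locks it; tin, handle and carving are within 20 mm of where they stood (value of joint lid above 0.118 m and value of joint bolt above 0.0275 m and value of joint catch below 0.06 rad and not (velocity of joint lid above 0.01 m/s) and distance of each of wax_tin_mid, knob_handle_mid, carving_piece_mid from where it was at the start of the episode below 0.02 m); the robot touches nothing.
It fails at once if the catch came up while the bolt was between its two ends (value of joint bolt between 0.006 and 0.025 m and value of joint catch below 0.19 rad).
It fails at once if the bolt was gripped between the fingers or forced (contact force between the fingers and bolt above 35 N).
It fails at once if the tin, handle or carving beside the chest was shifted, lifted or knocked over (distance of any of wax_tin_mid, knob_handle_mid, carving_piece_mid from where it was at the start of the episode above 0.02 m).
It also fails if it takes over 51 s, if anything falls off the work surface, if the arm or the gripper's body presses on something with over 40 N, if the wrist force passes 120 N, or if a joint passes its speed limit or range.

ROBOT

A 6-joint arm with a two-finger parallel gripper is mounted at the origin on a cart in front of the work surface, level with it; the furniture and walls round the work are solid. World frame = base frame: x ahead of the robot, y to its left, z up, the work surface at z = 0. Lengths are in m, angles in rad, forces in N, time in s.
With the tool pointing down it reaches from about 0.325 to 0.775 m from the base axis. Payload 9.3 kg.
Tool frame: the origin (TCP) lies midway between the tips of the shut fingers; the grasp point (between the pads) lies 19 mm behind it (manip.hold_point_z is the distance from the TCP to the grasp point, in m); z points along the fingers, y is the direction in which the jaws open and shut (so a half turn about z gives the same grasp; the last joint's range is limited). The gripper opens to 85 mm and grips with 20 to 120 N. Pads are 22 mm wide; open, the fingers measure 114 mm over their backs; the gripper's body (76 mm by 85 mm) begins 54 mm behind the grasp point. The pads swing forward as they close: fully open they stand 13 mm farther back than shut.
Start: joints at [-1.488, 0.259, 0.021, 1.334, 0, 1.418], TCP at [0.128, -0.535, 0.231] pointing down, gripper open.
Joint ranges: [-3.04, 3.04], [-0.91, 1.82], [-1.04, 1.36], [-1.92, 1.95], [-1.52, 1.45], [-3.14, 3.14]. Speed limits (rad/s): [2.22, 2.22, 2.79, 3.14, 3.14, 3.14].

INTERFACE

Orientations are given as a unit quaternion [x, y, z, w].
In Python, from rig import get_obs, eyes, job_done, manip gives the robot as it stands. The module is installed in compiled form; this text tells all that it offers.
- The arm moves only by the tool step_arm, never from a script. Its argument "deltas" is a list of rows, each a list of 7 numbers: the shift along the tool's x, y, z in m, then the turn, a rotation vector about the tool's x, y, z in rad, then the closure, from 0 (fully open) to 1 (shut). A call has 1 to 5 rows; each row shifts and turns the commanded pose from where the row before left it, along the tool's axes as they then stand; what a row does not reach is not made up. A row lasts 1/8 s, in which the tool goes at most 62.5 mm and 10.7 degrees, less where a joint would pass 70% of its speed; a pose out of reach is approached as far as the arm can. A call is refused whole if a number of a shift passes 0.0625 or a number of a turn 0.188, either way. A call with a gripper value outside its range is refused whole. The fingers move at their own pace and stop on an object; the grip force is fixed at half the most. Time passes only in rows, so rows that do not move let the fingers close. It gives the time, the measured TCP pose, the force and the opening at its end, in the units of the state.
- get_obs(): the state, without advancing time (a new reading comes with each control period).
- eyes.read_camera(name): name is "side" or "top" or "wrist"; returns the picture (400x640x3 uint8, red, green, blue); there is no depth.
- eyes.camera_params(name): a dict with "fovy" (degrees; the focal length in pixels is half the picture's height over the tangent of half this angle, whatever the lens; pixels are square), "cx", "cy" (the principal point, pixels), "world_to_cam" (4x4, takes a point from world to camera coordinates). Camera axes: x right, y up, looking along -z (the intrinsics and any distortion apply to the point x, -y, -z); pixel columns grow to the right and rows downward; lengths in m; the calibration is good to about 2 mm. The wrist camera is an equidistant fisheye: a pixel r from the principal point sees the ray r / f radians off the axis. A picture is of the moment at which its call begins: read the wrist's pose just before it. camera_params takes no time and is no camera call; for the wrist camera it gives the pose at the moment of the call.
- job_done(): hands the job in, once; it reports no verdict.
The state is a dict: "time": time; "joint_pos": joint angles; "dq": joint speeds; "tau": joint torques, N m; "tcp_pos": TCP position; "ee_rot": TCP orientation; "contact_force": force on the tool from outside, world axes, zero at the start; "moment": the same for the moment, N m; "width": opening from 0.0 (shut) to 1.0 (fully open).
Only numpy, scipy, OpenCV 4.12 (cv2) and the standard library are available. Lean on these libraries where they do the work, as an engineer would, in place of code of your own. Each camera call takes 0.05 s, during which the arm holds its last target.

## Working session

There is one attempt and no reset: what is moved stays moved. The work goes in short steps, Python scripts to look and compute and a tool call to move; the robot and the scene stay as the last step left them, time stands still between calls to the robot, and variables do not carry over. Pictures are saved under pics/ and viewed, and the job is handed in when it is done.

Besides the shell and the picture viewer there is one more tool, called as name([rows], argument=value, ...), one row to a line, values as JSON. step_arm: Moves the arm, as the interface text tells. Its arguments: {"type":"object","properties":{"deltas":{"type":"array","items":{"type":"array","items":{"type":"number"}}}},"required":["deltas"]}

```bash
mkdir -p pics; ls
python3 - <<'E'
from rig import get_obs, eyes, job_done, manip
import cv2
o=get_obs()
for k,v in o.items(): print(k,v)
print([a for a in dir(manip) if a[0]!='_'], manip.hold_point_z)
for n in ("side","top","wrist"):
    p=eyes.camera_params(n); print(n,p)
    cv2.imwrite(f"pics/{n}0.png",eyes.read_camera(n)[:,:,::-1])
E
```

```text
pics
time 0.0
joint_pos [-1.48760445e+00  2.59206717e-01  2.07895877e-02  1.33374207e+00
 -2.92869231e-06  1.41823153e+00]
dq [ 9.27521910e-04  3.95961382e-05 -1.59879663e-03 -1.59139579e-03
  3.95120550e-04 -1.47174837e-03]
tau [-6.92462472e-04 -5.55642021e+01  3.44529319e+01  1.36068498e-02
 -3.69432191e-04  1.67644799e-06]
tcp_pos [ 0.12845797 -0.53449744  0.23066925]
ee_rot [ 9.93060160e-01  1.17605506e-01  2.21684478e-05 -6.81078295e-04]
contact_force [-0.20055139  0.05438101  0.85691983]
moment [ 0.03084893  0.00481773 -0.00519176]
width 0.9992645209117761
['MotionError', 'hold_point_z'] 0.0187
side {'fovy': 49.419962707952564, 'cx': 316.7043913827819, 'cy': 203.41178425252602, 'world_to_cam': array([[-0.95272884, -0.30375557, -0.00634901,  0.53420108],
       [ 0.13120787, -0.43020156,  0.89314675, -0.17607774],
       [-0.27402965,  0.85009363,  0.44972055, -1.390762  ],
       [ 0.        ,  0.        ,  0.        ,  1.        ]])}
top {'fovy': 44.48001336027636, 'cx': 320.0997927098949, 'cy': 197.0561667577207, 'world_to_cam': array([[ 0.011545  , -0.99992745, -0.00343526, -0.05898802],
       [ 0.99121371,  0.01099155,  0.13181263, -0.56955642],
       [-0.13176531, -0.00492685,  0.9912687 , -1.54593037],
       [ 0.        ,  0.        ,  0.        ,  1.        ]])}
wrist {'fovy': 65.70646984690485, 'cx': 321.00069491118273, 'cy': 197.96871449955714, 'world_to_cam': array([[ 2.33425065e-01, -9.72374440e-01, -8.29331032e-04,
        -5.47543369e-01],
       [ 9.27543309e-01,  2.22918875e-01, -2.99950970e-01,
         3.81397859e-02],
       [ 2.91849530e-01,  6.92468343e-02,  9.53954259e-01,
        -3.79540988e-01],
       [ 0.00000000e+00,  0.00000000e+00,  0.00000000e+00,
         1.00000000e+00]])}
```

View pics/top0.png

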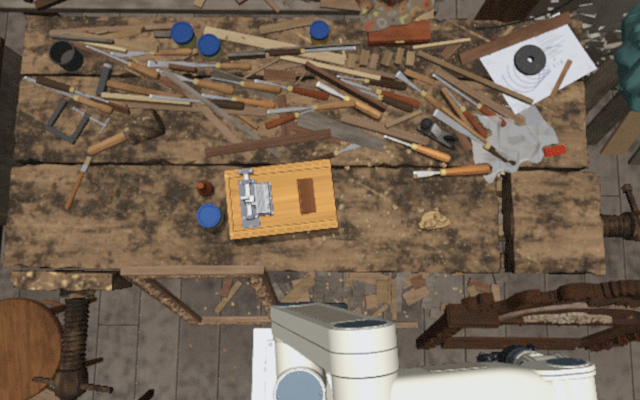

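View pics/side0.png

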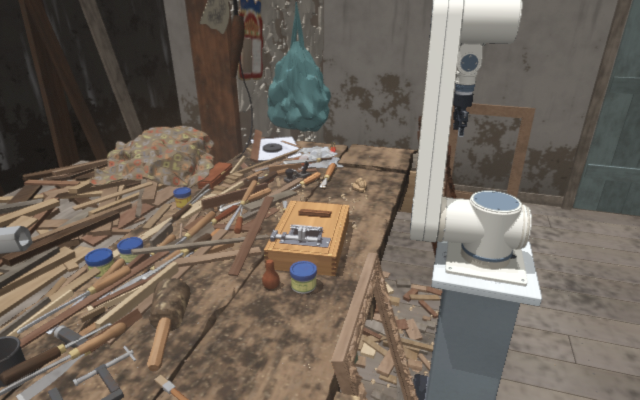

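The top picture shows the chest at about (228–337, 160–240), with the steel bolt and catch near (255, 200), the dark wedge at (306, 196), the tin at (208, 215), the handle at (205, 187) and the carving at (433, 220). Next I zoom in.

Run:
```python
import cv2
a=cv2.imread("pics/top0.png")[150:250,190:350]
cv2.imwrite("pics/topz.png",cv2.resize(a,None,fx=5,fy=5,interpolation=cv2.INTER_CUBIC))
a=cv2.imread("pics/side0.png")[190:300,250:370]
cv2.imwrite("pics/sidez.png",cv2.resize(a,None,fx=5,fy=5,interpolation=cv2.INTER_CUBIC))
```

```text
(no output)
```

View pics/topz.png

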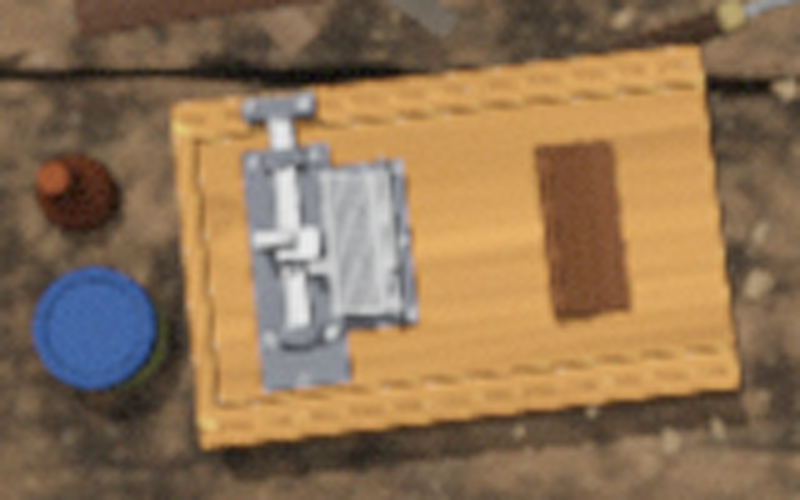

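View pics/sidez.png

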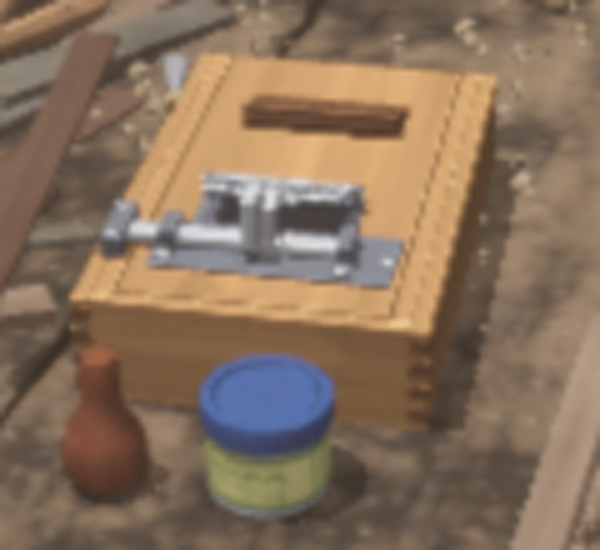

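```bash
cat > h.py <<'E'
import numpy as np, cv2
from rig import get_obs, eyes
from scipy.spatial.transform import Rotation as R
def ray(n,uv,p=None):
    p=p or eyes.camera_params(n); f=200/np.tan(np.radians(p["fovy"]/2))
    x=(uv[0]-p["cx"])/f; y=(uv[1]-p["cy"])/f
    if n=="wrist":
        r=np.hypot(x,y); s=np.sin(r)/r if r>1e-9 else 1
        d=np.array([x*s,-y*s,-np.cos(r)])
    else: d=np.array([x,-y,-1.])
    W=p["world_to_cam"]; c=-W[:3,:3].T@W[:3,3]; d=W[:3,:3].T@d
    return c,d/np.linalg.norm(d)
def onz(n,uv,z,p=None):
    c,d=ray(n,uv,p); return c+d*(z-c[2])/d[2]
def proj(n,X,p=None):
    p=p or eyes.camera_params(n); f=200/np.tan(np.radians(p["fovy"]/2))
    W=p["world_to_cam"]; q=W[:3,:3]@X+W[:3,3]; q=np.array([q[0],-q[1],-q[2]])
    if n=="wrist":
        rr=np.hypot(q[0],q[1]); th=np.arctan2(rr,q[2]); return np.array([p["cx"]+f*th*q[0]/rr,p["cy"]+f*th*q[1]/rr])
    return np.array([p["cx"]+f*q[0]/q[2],p["cy"]+f*q[1]/q[2]])
def tri(a,b):
    (c1,d1),(c2,d2)=a,b
    s=np.linalg.lstsq(np.c_[d1,-d2],c2-c1,rcond=None)[0]
    return (c1+s[0]*d1+c2+s[1]*d2)/2, np.linalg.norm(c1+s[0]*d1-c2-s[1]*d2)
E
python3 - <<'E'
from h import *
np.set_printoptions(precision=4,suppress=True)
c=np.array([(172,103),(700,45),(740,388),(203,447)])/5-0.4+[190,150]
P=[onz("top",u,.072) for u in c]; print(np.array(P))
for i in range(4): print(np.linalg.norm(P[i]-P[i-1]), end=' ')
ctr=np.mean(P,0); v=(P[0]-P[1]+P[3]-P[2]); yaw=np.arctan2(-v[0],v[1]); print(ctr,yaw)
s=np.array([(228,55),(497,75),(432,335),(72,298)])/5-.4+[250,190]
S=[onz("side",u,.072) for u in s]; print(np.array(S))
p=eyes.camera_params("wrist");W=p["world_to_cam"];cc=-W[:3,:3].T@W[:3,3]
o=get_obs();T=R.from_quat(o["ee_rot"]);print("cam in tool",T.inv().apply(cc-o["tcp_pos"]), T.inv().apply(-W[2,:3]))
E
```

```text
[[ 0.6487  0.255   0.072 ]
 [ 0.6901 -0.0817  0.072 ]
 [ 0.4707 -0.1088  0.072 ]
 [ 0.4299  0.2274  0.072 ]]
0.22049166153759567 0.3392421627918184 0.2210183196984034 0.3386264333120721 [0.5599 0.073  0.072 ] 0.12153779163823338
[[ 0.6693 -0.0799  0.072 ]
 [ 0.471  -0.1061  0.072 ]
 [ 0.4263  0.2334  0.072 ]
 [ 0.645   0.2589  0.072 ]]
cam in tool [ 0.0774 -0.0021 -0.1423] [-0.3001  0.0003  0.9539]
```

The chest's top rectangle comes out at 220 x 339 mm, which matches the given size. Its centre is at (0.560, 0.073) and its yaw is 0.12. Now I move the arm to look from above.

step_arm([
  [0,0,-0.01,0,0,0.114,0],
  [0.05,-0.03,-0.01,0,0,0,0],
  [0.05,-0.03,-0.01,0,0,0,0],
  [0.05,-0.03,-0.01,0,0,0,0],
  [0.05,-0.04,-0.01,0,0,0,0],
])

```text
time: 0.78
tcp_pos: [0.3108, -0.3819, 0.2809]
ee_rot: [0.998, 0.061, -0.0, -0.0]
contact_force: [0.9, -0.3, -0.2]
width: 1.005
```

step_arm([
  [0.04,-0.05,0,0,0,0,0],
  [0.04,-0.05,0,0,0,0,0],
  [0.04,-0.05,0,0,0,0,0],
  [0.04,-0.05,0,0,0,0,0],
  [0.04,-0.05,0,0,0,0,0],
])

```text
time: 1.4
tcp_pos: [0.4744, -0.1152, 0.2809]
ee_rot: [0.998, 0.061, 0.0, 0.0]
contact_force: [0.8, -0.5, -0.4]
width: 0.997
```

step_arm([
  [0.04,-0.05,0,0,0,0,0.3],
  [0.04,-0.05,0,0,0,0,0.6],
  [0,-0.05,0,0,0,0,0.6],
  [0,-0.05,0,0,0,0,0.6],
  [0,-0.02,0,0,0,0,0.6],
])

```text
time: 2.02
tcp_pos: [0.5242, 0.1108, 0.2807]
ee_rot: [0.998, 0.062, -0.0, -0.0]
contact_force: [0.3, 0.2, 0.1]
width: 0.404
```

Run:
```python
from h import *
o=get_obs(); print({k:np.round(v,4) for k,v in o.items()})
np.save("w1.npy",eyes.camera_params("wrist")["world_to_cam"])
cv2.imwrite("pics/wrist1.png",eyes.read_camera("wrist")[:,:,::-1])
```

```text
{'time': np.float64(2.025), 'joint_pos': array([5.1600e-02, 2.2520e-01, 1.0070e-01, 1.4470e+00, 3.0000e-04,
       3.0687e+00]), 'dq': array([ 0.2726,  0.0183,  0.0267,  0.0023, -0.0082,  0.2774]), 'tau': array([ -0.5906, -53.7248,  34.599 ,   0.1036,   0.1939,  -0.1319]), 'tcp_pos': array([0.5242, 0.1108, 0.2807]), 'ee_rot': array([ 9.981e-01,  6.220e-02, -3.000e-04, -1.000e-04]), 'contact_force': array([0.2617, 0.2395, 0.1159]), 'moment': array([-0.0023, -0.0347, -0.0189]), 'width': np.float64(0.404)}
```

View pics/wrist1.png

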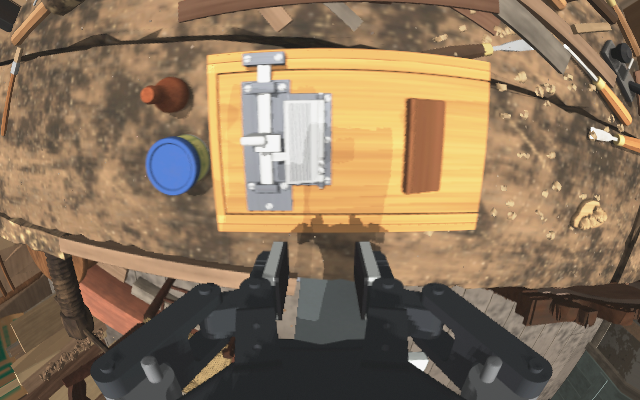

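The wrist picture shows the bolt, with its tab at about (260, 142). The catch plate is at (305, 140), the wedge's left edge is near column 407, the tin's lid at (172, 165), the handle at (165, 95) and the carving at (590, 215). Joint 6 is close to its limit, so I'll turn the tool half round. First I zoom in and measure.

Run:
```python
import cv2
a=cv2.imread("pics/wrist1.png")[45:220,225:345]
cv2.imwrite("pics/w1z.png",cv2.resize(a,None,fx=5,fy=5,interpolation=cv2.INTER_CUBIC)[:, :][:600])
cv2.imwrite("pics/w1z.png",cv2.resize(cv2.imread("pics/wrist1.png")[95:215,225:345],None,fx=5,fy=5,interpolation=cv2.INTER_CUBIC))
```

```text
(no output)
```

View pics/w1z.png

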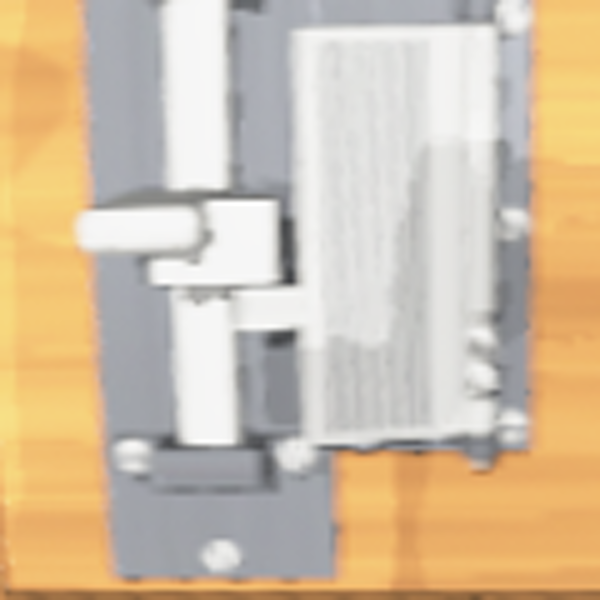

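step_arm([
  [0,0,0,0,0,-0.185,0.6],
  [0,0,0,0,0,-0.185,0.6],
  [0,0,0,0,0,-0.185,0.6],
  [0,0,0,0,0,-0.185,0.6],
  [0,0,0,0,0,-0.185,0.6],
])

```text
time: 2.7
tcp_pos: [0.5248, 0.1079, 0.2807]
ee_rot: [0.865, 0.502, -0.0, -0.0]
contact_force: [-0.5, 0.2, 0.7]
width: 0.402
```

step_arm([
  [0,0,0,0,0,-0.185,0.6],
  [0,0,0,0,0,-0.185,0.6],
  [0,0,0,0,0,-0.185,0.6],
  [0,0,0,0,0,-0.185,0.6],
  [0,0,0,0,0,-0.185,0.6],
])

```text
time: 3.32
tcp_pos: [0.5248, 0.1079, 0.2807]
ee_rot: [0.55, 0.835, -0.0, -0.0]
contact_force: [0.2, -0.4, -0.6]
width: 0.397
```

step_arm([
  [0,0,0,0,0,-0.185,0.6],
  [0,0,0,0,0,-0.185,0.6],
  [0,0,0,0,0,-0.185,0.6],
  [0,0,0,0,0,-0.185,0.6],
  [0,0,0,0,0,-0.185,0.6],
])

```text
time: 3.95
tcp_pos: [0.5248, 0.1079, 0.2807]
ee_rot: [0.119, 0.993, -0.0, -0.0]
contact_force: [-0.6, -0.2, -0.2]
width: 0.397
```

step_arm([
  [0,0,0,0,0,-0.18,0.6],
  [0,0,0,0,0,-0.18,0.6],
  [0,0,0,0,0,0,0.6],
])

```text
time: 4.32
tcp_pos: [0.5248, 0.108, 0.2807]
ee_rot: [-0.057, 0.998, -0.0, -0.0]
contact_force: [0.0, -0.8, 0.2]
width: 0.4
```

Run:
```python
from h import *
np.set_printoptions(precision=1,suppress=True)
p=eyes.camera_params("wrist"); p["world_to_cam"]=np.load("w1.npy")
o=np.array([.5599,.073]);a=.1215;M=np.array([[np.cos(a),np.sin(a)],[-np.sin(a),np.cos(a)]])
def ch(n,u,z,P=None):
    return 1000*(M@(onz(n,u,z,P)[:2]-o))
W=np.load("w1.npy");c=-W[:3,:3].T@W[:3,3];print("cam",1000*(M@(c[:2]-o)),c[2])
Z=lambda x,y:(225+x/5-.4,95+y/5-.4)
for nm,x,y,z in [("plate FL",292,30,.102),("plate NL",305,443,.102),("plate FR",495,28,.0905),("plate NR",492,435,.0905),
 ("tab top far R",278,200,.120),("tab 255",278,255,.120),("tab near R",278,285,.120),("near L",150,285,.120),("near R lo",278,285,.084),("lug R top",310,290,.109),("lug bot",310,330,.109)]:
    print(nm,ch("wrist",Z(x,y),z,p))
# chest corners in wrist view
for u in [(207,55),(490,62),(478,231),(219,231)]: print("corner",ch("wrist",u,.072,p))
print("wedge L",ch("wrist",(408,100),.090,p),ch("wrist",(404,192),.090,p))
print("wedge L",ch("wrist",(408,100),.072,p),ch("wrist",(404,192),.072,p))
Zt=lambda x,y:(190+x/5-.4,150+y/5-.4)
print("top plate",[ch("top",Zt(*u),z) for u,z in [((317,170),.102),((335,315),.102),((400,160),.0905),((412,318),.0905)]])
print("top tab",[ch("top",Zt(*u),.12) for u in [(318,228),(322,255)]])
print("top wedge",[ch("top",Zt(*u),.09) for u in [(536,148),(553,320)]])
```

```text
cam [46.3 44.2] 0.42294508013274873
plate FL [49.6 83.1]
plate NL [-38.3  82. ]
plate FR [49.7 41.4]
plate NR [-39.5  41.7]
tab top far R [15.9 84.1]
tab 255 [ 4.9 84.4]
tab near R [-1.1 84.5]
near L [ -0.7 110.5]
near R lo [-6.7 89.3]
lug R top [-3.9 79.4]
lug bot [-12.3  79.5]
corner [108.8 176.3]
corner [ 111.  -162.8]
corner [-110.8 -169.4]
corner [-109.1  174.6]
wedge L [ 53.  -50.2] [-51.2 -51.4]
wedge L [ 53.4 -55.3] [-56.5 -56.5]
top plate [array([51.6, 78.1]), array([-40.1,  75.4]), array([54.2, 27.1]), array([-45.9,  29.3])]
top tab [array([12.4, 78.6]), array([-4.5, 77.7])]
top wedge [array([ 52.4, -58.7]), array([-56.8, -57.9])]
```

Run:
```python
from h import *
o=get_obs(); print(o["tcp_pos"],o["time"])
np.save("w2.npy",eyes.camera_params("wrist")["world_to_cam"])
a=eyes.read_camera("wrist")[:,:,::-1]
cv2.imwrite("pics/wrist2.png",a)
```

```text
[0.5248222  0.10795156 0.28072403] 4.325
```

View pics/wrist2.png

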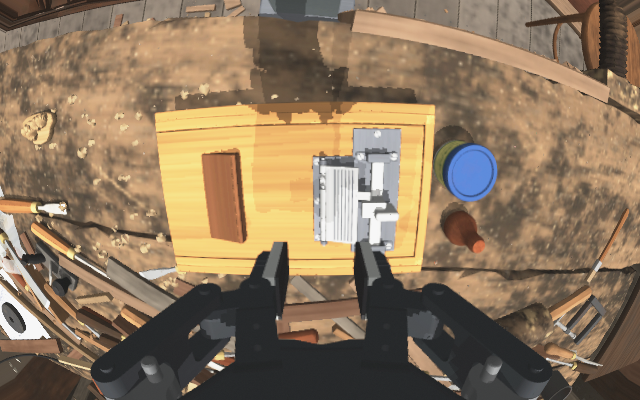

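Run:
```python
import cv2
cv2.imwrite("pics/w2z.png",cv2.resize(cv2.imread("pics/wrist2.png")[120:260,300:440],None,fx=4,fy=4,interpolation=cv2.INTER_CUBIC))
```

```text
(no output)
```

View pics/w2z.png

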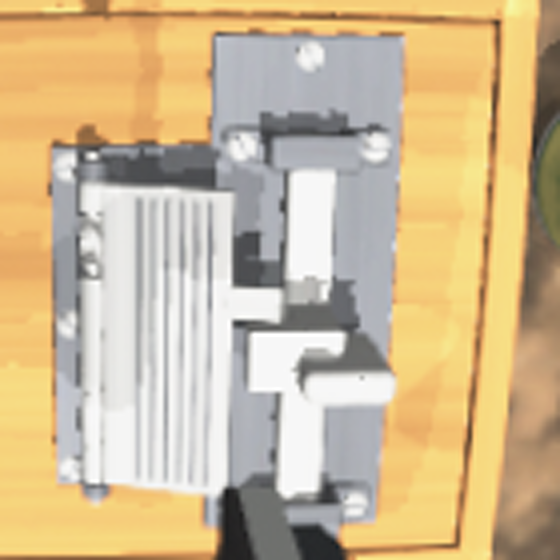

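Run:
```python
from h import *
np.set_printoptions(precision=1,suppress=True)
o=np.array([.5599,.073]);a=.1215;M=np.array([[np.cos(a),np.sin(a)],[-np.sin(a),np.cos(a)]])
p=eyes.camera_params("wrist"); p1=dict(p);p1["world_to_cam"]=np.load("w1.npy");p["world_to_cam"]=np.load("w2.npy")
def ch(n,u,z,P=None): return 1000*(M@(onz(n,u,z,P)[:2]-o))
Z=lambda x,y:(300+(x+.5)/4-.5,120+(y+.5)/4-.5)
Z1=lambda x,y:(225+(x+.5)/5-.5,95+(y+.5)/5-.5)
W=np.load("w2.npy");c=-W[:3,:3].T@W[:3,3];print("cam",1000*(M@(c[:2]-o)),c[2])
for u in [(156,112),(435,105),(422,270),(175,270)]: print("corner",ch("wrist",u,.072,p))
for nm,x,y,z in [("free NE",235,193,.102),("free far",227,492,.102),("barrel N",90,160,.09),("barrel F",95,490,.09),("lug tip",228,305,.109),
 ("tabtop NL",300,372,.12),("tabtop NR",390,372,.12),("tabtop FL",308,402,.12),("tabtop FR",395,400,.12),("block NL",250,332,.1),("block FL",250,392,.1),("rod near",288,200,.092),("rod near",332,200,.092),("rodfar",278,450,.092),("rodfar",322,450,.092),
 ("bracket far",330,490,.1)]:
    print(nm,ch("wrist",Z(x,y),z,p))
def T(u1,u2):
    X,e=tri(ray("wrist",Z1(*u1),p1),ray("wrist",Z(*u2),p)); return 1000*(M@(X[:2]-o)),X[2],e*1000
print("tab far-left corner",T((78,212),(395,400)))
print("tab farR",T((203,207),(308,402)))
print("wedge",ch("wrist",(240,152),.09,p),ch("wrist",(246,241),.09,p))
```

```text
cam [-106.7   41.7] 0.4230718561575246
corner [-109.4 -161.9]
corner [-109.3  174.6]
corner [107.1 177.2]
corner [ 109.3 -168.4]
free NE [-39.3  80.7]
free far [48.1 81. ]
barrel N [-46.1  42.3]
barrel F [52.7 43.1]
lug tip [-10.3  78.7]
tabtop NL [ 4.9 97.1]
tabtop NR [  5.2 121.6]
tabtop FL [13.4 99.7]
tabtop FR [ 13.3 123.6]
block NL [ 0.3 86.1]
block FL [18.  86.7]
rod near [-35.2  96.7]
rod near [-35.3 109.1]
rodfar [39.6 96.9]
rodfar [ 39.8 110.1]
bracket far [ 49.2 111.7]
tab far-left corner (array([ 14.2, 124.8]), np.float64(0.11769926793275451), np.float64(1.1679933586136102))
tab farR (array([14.5, 99.9]), np.float64(0.11721695086986889), np.float64(0.5319360137014681))
wedge [-56.5 -48.7] [ 51.6 -50.6]
```

The wrist views put the chest about 4.5 mm farther in y than the top camera does. The side camera agrees with the wrist. The bolt rod then lies at chest y ≈ 100, as given. In my chest frame the tab's far face is at (14.3, 111) and the catch pad at (4.5, 66.5), against the stated offset of 10/44. I place the jaws astride at (31, 89).

step_arm([
  [-0.03,0.025,0,0,0,-0.007,0.6],
  [-0.031,0.025,0,0,0,0,0.6],
  [0,0,0.05,0,0,0,0.6],
  [0,0,0.05,0,0,0,0.6],
  [0,0,0.03,0,0,0,0.6],
])

```text
time: 5.0
tcp_pos: [0.5785, 0.165, 0.1482]
ee_rot: [-0.059, 0.998, -0.0, -0.001]
contact_force: [-0.2, 0.0, 0.7]
width: 0.4
```

step_arm([
  [0,0,0.005,0,0,0,0.6],
  [0,0,0,0,0,0,0.6],
  [0,0,0,0,0,0,0.6],
])

```text
time: 5.38
tcp_pos: [0.5803, 0.1653, 0.1476]
ee_rot: [-0.061, 0.998, 0.0, 0.001]
contact_force: [0.2, 1.3, 0.5]
width: 0.401
```

```bash
cat >> h.py <<'E'
O=np.array([.5599,.073]);A=.1215;M=np.array([[np.cos(A),np.sin(A)],[-np.sin(A),np.cos(A)]])
def st():
    o=get_obs(); e=R.from_quat(o["ee_rot"]).as_matrix()
    f=np.r_[M@o["contact_force"][:2],o["contact_force"][2]]
    print("t",round(o["time"],2),"chest",np.round(1000*(M@(o["tcp_pos"][:2]-O)),1),"z",round(o["tcp_pos"][2]*1000,1),"ydir",np.round(M@e[:2,1],4),"zt",np.round(e[:,2],4),"F",np.round(f,1),"w",round(o["width"],3))
E
python3 - <<'E'
from h import *
st()
a=eyes.read_camera("wrist")[:,:,::-1]
cv2.imwrite("pics/wrist3.png",a)
cv2.imwrite("pics/side3.png",cv2.resize(eyes.read_camera("side")[180:300,240:380,::-1],None,fx=5,fy=5,interpolation=cv2.INTER_CUBIC))
E
```

```text
t 5.38 chest [31.4 89.1] z 147.6 ydir [2.e-04 1.e+00] zt [ 2.5e-03  4.0e-04 -1.0e+00] F [0.4 1.3 0.5] w 0.401
```

View pics/wrist3.png

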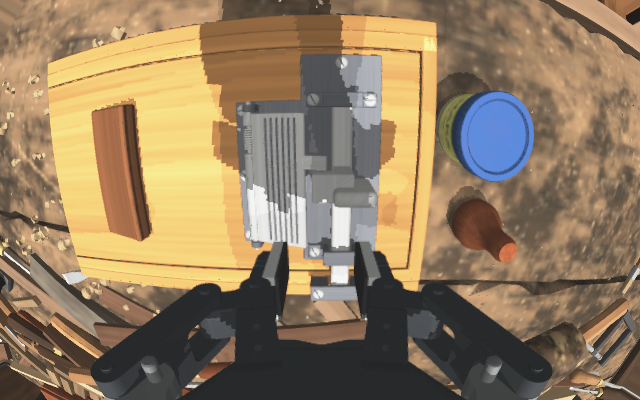

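View pics/side3.png

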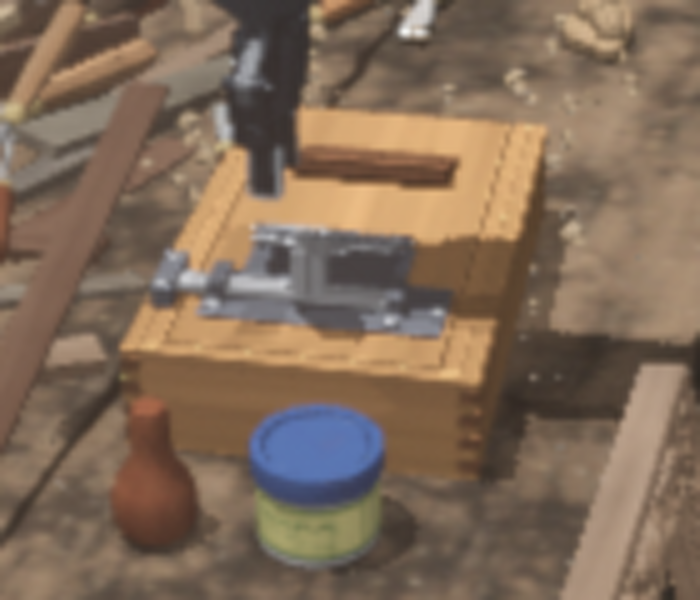

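Run:
```python
from h import *
for x,y,z in [(20,113,148),(42,113,148),(31,113,148),(31,113,152),(14.3,111,105),(31,65,148)]:
    w=np.r_[M.T@np.array([x,y])/1000+O,z/1000]
    s=proj("side",w); print((x,y,z),"sidezoom",np.round((s-[240,180])*5),"wrist",np.round(proj("wrist",w),1))
```

```text
(20, 113, 148) sidezoom [280. 200.] wrist [364.2 236.8]
(42, 113, 148) sidezoom [245. 197.] wrist [361.8 274. ]
(31, 113, 148) sidezoom [262. 198.] wrist [363. 256.]
(31, 113, 152) sidezoom [262. 193.] wrist [364.  259.7]
(14.3, 111, 105) sidezoom [291. 260.] wrist [352.6 199.9]
(31, 65, 148) sidezoom [280. 162.] wrist [270.6 255.8]
```

Side view: the left finger's tip is at zoomed (265, 196), which fits a tip about 2 mm behind the TCP and 17 mm beyond the tab. I descend and press.

step_arm([
  [0,0,0.02,0,0,0,0.6],
  [0,0,0.02,0,0,0,0.6],
  [0,0,0.005,0,0,0,0.6],
  [0,0,0.004,0,0,0,0.6],
  [0,0,0,0,0,0,0.6],
])

```text
time: 6.1
tcp_pos: [0.5798, 0.1653, 0.0977]
ee_rot: [-0.061, 0.998, 0.0, 0.001]
contact_force: [-0.6, 0.1, 1.1]
width: 0.398
```

step_arm([
  [0,0,0.002,0,0,0,0.6],
  [0,0,0,0,0,0,0.6],
])

```text
time: 6.35
tcp_pos: [0.5799, 0.1654, 0.0954]
ee_rot: [-0.061, 0.998, 0.0, 0.001]
contact_force: [1.2, 1.2, 2.8]
width: 0.399
```

step_arm([
  [0,0,0.002,0,0,0,0.6],
  [0,0,0,0,0,0,0.6],
])

```text
time: 6.6
tcp_pos: [0.5797, 0.1653, 0.093]
ee_rot: [-0.061, 0.998, 0.0, 0.0]
contact_force: [0.3, 1.8, 4.1]
width: 0.402
```

step_arm([
  [0,0,0.002,0,0,0,0.6],
  [0,0,0,0,0,0,0.6],
])

```text
time: 6.85
tcp_pos: [0.5796, 0.1653, 0.0909]
ee_rot: [-0.061, 0.998, 0.0, 0.0]
contact_force: [0.9, 2.1, 4.0]
width: 0.401
```

step_arm([
  [0,0,0.001,0,0,0,0.6],
  [0,0,0,0,0,0,0.6],
])

```text
time: 7.1
tcp_pos: [0.5796, 0.1653, 0.09]
ee_rot: [-0.061, 0.998, 0.0, 0.0]
contact_force: [1.8, 2.4, 4.4]
width: 0.399
```

step_arm([
  [0,0,0.001,0,0,0,0.6],
  [0,0,0,0,0,0,0.6],
])

```text
time: 7.35
tcp_pos: [0.5797, 0.1652, 0.0891]
ee_rot: [-0.061, 0.998, 0.0, 0.0]
contact_force: [2.6, 2.6, 5.0]
width: 0.401
```

step_arm([
  [0,0,0.001,0,0,0,0.6],
  [0,0,0,0,0,0,0.6],
])

```text
time: 7.6
tcp_pos: [0.5797, 0.1652, 0.0888]
ee_rot: [-0.061, 0.998, -0.0, 0.001]
contact_force: [0.5, 2.5, 11.6]
width: 0.396
```

step_arm([
  [0,0,0.001,0,0,0,0.6],
  [0,0,0,0,0,0,0.6],
])

```text
time: 7.85
tcp_pos: [0.5798, 0.1652, 0.0886]
ee_rot: [-0.061, 0.998, -0.0, 0.001]
contact_force: [-2.2, 2.1, 17.8]
width: 0.401
```

The force rises sharply at TCP z 0.0888, so the catch is on its stop. Now I slide to -x.

step_arm([
  [0.002,0,0,0,0,0,0.6],
  [0.002,0,0,0,0,0,0.6],
  [0.002,0,0,0,0,0,0.6],
  [0,0,0,0,0,0,0.6],
])

```text
time: 8.35
tcp_pos: [0.5762, 0.1644, 0.0888]
ee_rot: [-0.061, 0.998, -0.0, 0.003]
contact_force: [8.0, 1.9, 11.8]
width: 0.399
```

step_arm([
  [0.002,0,0,0,0,0,0.6],
  [0.002,0,0,0,0,0,0.6],
  [0.002,0,0,0,0,0,0.6],
  [0,0,0,0,0,0,0.6],
])

```text
time: 8.85
tcp_pos: [0.5706, 0.1636, 0.0889]
ee_rot: [-0.061, 0.998, -0.0, 0.004]
contact_force: [9.0, 1.0, 11.1]
width: 0.401
```

Run:
```python
from h import *
st()
```

```text
t 8.85 chest [21.6 88.6] z 88.9 ydir [-4.e-04  1.e+00] zt [ 0.0073 -0.     -1.    ] F [ 9.  -0.1 11.1] w 0.401
```

step_arm([
  [0.002,0,0.0003,0,0,0,0.6],
  [0.002,0,0,0,0,0,0.6],
  [0.002,0,0,0,0,0,0.6],
  [0.002,0,0,0,0,0,0.6],
])

```text
time: 9.35
tcp_pos: [0.5633, 0.1627, 0.0889]
ee_rot: [-0.061, 0.998, -0.0, 0.004]
contact_force: [10.1, 1.5, 12.5]
width: 0.403
```

step_arm([
  [0.002,0,0,0,0,0,0.6],
  [0.002,0,0,0,0,0,0.6],
  [0.002,0,0,0,0,0,0.6],
  [0.002,0,0,0,0,0,0.6],
])

```text
time: 9.85
tcp_pos: [0.5554, 0.1617, 0.0889]
ee_rot: [-0.061, 0.998, -0.0, 0.004]
contact_force: [11.9, 1.4, 13.0]
width: 0.397
```

Run:
```python
from h import *
st()
cv2.imwrite("pics/wrist4.png",eyes.read_camera("wrist")[:,:,::-1])
```

```text
t 9.85 chest [ 6.3 88.6] z 88.9 ydir [-3.e-04  1.e+00] zt [ 8.7e-03  1.0e-04 -1.0e+00] F [11.9 -0.  13. ] w 0.397
```

View pics/wrist4.png

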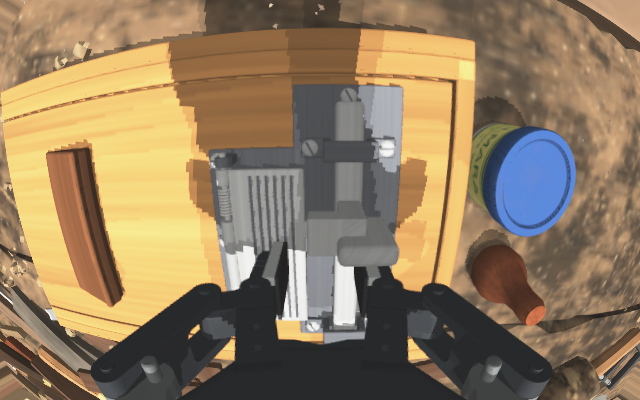

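The bolt is being drawn: its rod now shows through the near bracket at (348, 95), and the left finger is behind the tab at (368, 250). I continue to the stop.

step_arm([
  [0.002,0,0,0,0,0,0.6],
  [0.002,0,0,0,0,0,0.6],
  [0.002,0,0,0,0,0,0.6],
])

```text
time: 10.28
tcp_pos: [0.5495, 0.1609, 0.0889]
ee_rot: [-0.061, 0.998, -0.0, 0.004]
contact_force: [12.1, 0.9, 13.3]
width: 0.399
```

step_arm([
  [0.002,0,0,0,0,0,0.6],
  [0.001,0,0,0,0,0,0.6],
  [0,0,0,0,0,0,0.6],
])

```text
time: 10.65
tcp_pos: [0.5464, 0.1605, 0.0889]
ee_rot: [-0.061, 0.998, -0.0, 0.004]
contact_force: [10.1, 1.6, 13.0]
width: 0.404
```

step_arm([
  [0.001,0,0,0,0,0,0.6],
  [0,0,0,0,0,0,0.6],
])

```text
time: 10.9
tcp_pos: [0.5454, 0.1604, 0.0888]
ee_rot: [-0.061, 0.998, -0.0, 0.004]
contact_force: [11.5, 1.4, 13.3]
width: 0.398
```

Run:
```python
from h import *
st()
```

```text
t 10.9 chest [-3.8 88.5] z 88.8 ydir [-4.e-04  1.e+00] zt [ 8.4e-03 -1.0e-04 -1.0e+00] F [11.6  0.  13.3] w 0.398
```

step_arm([
  [0.001,0,0,0,0,0,0.6],
  [0,0,0,0,0,0,0.6],
])

```text
time: 11.15
tcp_pos: [0.5451, 0.1604, 0.0889]
ee_rot: [-0.061, 0.998, -0.0, 0.005]
contact_force: [12.5, 2.6, 11.3]
width: 0.401
```

step_arm([
  [0.001,0,0,0,0,0,0.6],
  [0,0,0,0,0,0,0.6],
])

```text
time: 11.4
tcp_pos: [0.545, 0.1604, 0.089]
ee_rot: [-0.061, 0.998, -0.0, 0.006]
contact_force: [17.1, 2.9, 9.7]
width: 0.402
```

step_arm([
  [0.001,0,0,0,0,0,0.6],
  [0,0,0,0,0,0,0.6],
])

```text
time: 11.65
tcp_pos: [0.5449, 0.1603, 0.089]
ee_rot: [-0.06, 0.998, 0.0, 0.006]
contact_force: [21.4, 3.3, 6.8]
width: 0.401
```

Motion stops at x = -4.3 mm, close to the predicted -4.7, and the force climbs, so the bolt is on its end stop. I relax the push slightly and lift straight up.

step_arm([
  [-0.0015,0,0.0005,0,0,0,0.6],
  [0,0,0,0,0,0,0.6],
])

```text
time: 11.9
tcp_pos: [0.545, 0.1603, 0.0889]
ee_rot: [-0.061, 0.998, -0.0, 0.005]
contact_force: [12.9, 1.4, 15.0]
width: 0.398
```

step_arm([
  [0,0,-0.004,0,0,0,0.6],
  [0,0,-0.006,0,0,0,0.6],
  [0,0,-0.006,0,0,0,0.6],
  [0,0,-0.01,0,0,0,0.6],
  [0,0,-0.02,0,0,0,0.6],
])

```text
time: 12.52
tcp_pos: [0.5406, 0.1595, 0.1309]
ee_rot: [-0.06, 0.998, -0.001, -0.001]
contact_force: [-0.2, 1.5, 0.6]
width: 0.403
```

step_arm([
  [0,0,-0.02,0,0,0,0.6],
  [0,0,-0.03,0,0,0,0.8],
  [0,0,0,0,0,0,1],
  [0,0,0,0,0,0,1],
])

```text
time: 13.02
tcp_pos: [0.5396, 0.1601, 0.181]
ee_rot: [-0.061, 0.998, -0.0, -0.001]
contact_force: [-0.5, -0.9, -0.5]
width: 0.002
```

Run:
```python
from h import *
st()
cv2.imwrite("pics/wrist5.png",eyes.read_camera("wrist")[:,:,::-1])
np.save("w5.npy",eyes.camera_params("wrist")["world_to_cam"])
cv2.imwrite("pics/side5.png",cv2.resize(eyes.read_camera("side")[180:300,240:380,::-1],None,fx=5,fy=5,interpolation=cv2.INTER_CUBIC))
```

```text
t 13.03 chest [-9.6 88.9] z 181.0 ydir [-5.e-04  1.e+00] zt [-1.9e-03 -7.0e-04 -1.0e+00] F [-0.6 -0.8 -0.5] w 0.002
```

View pics/wrist5.png

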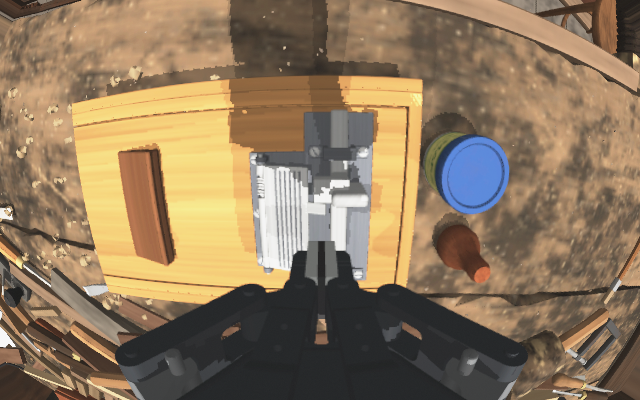

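View pics/side5.png

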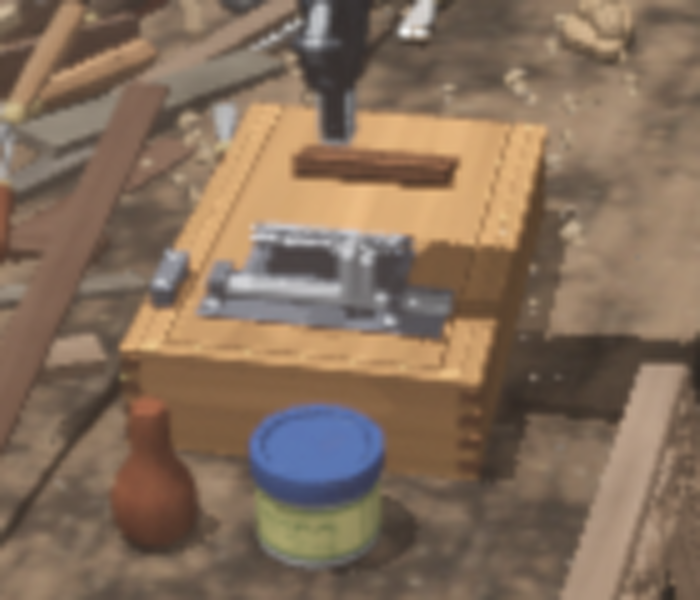

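The bolt has left the keep, visible at zoomed (168, 278) with an empty gap beside it. The tab now stands at the near end and the catch plate is up again. Next is the wedge, whose face is at chest y ≈ -49.5: I go above the free lid and down to 9 mm over it.

step_arm([
  [-0.004,-0.054,0,0,0,0,1],
  [-0.004,-0.055,0,0,0,0,1],
  [0,0,0.04,0,0,0,1],
  [0,0,0.04,0,0,0,1],
  [0,0,0.01,0,0,0,1],
])

```text
time: 13.75
tcp_pos: [0.5596, 0.053, 0.0893]
ee_rot: [-0.061, 0.998, 0.0, -0.003]
contact_force: [1.0, 0.4, 1.1]
width: 0.001
```

step_arm([
  [0,0,0.005,0,0,0,1],
  [0,0,0,0,0,0,1],
])

```text
time: 14.0
tcp_pos: [0.562, 0.0534, 0.088]
ee_rot: [-0.061, 0.998, -0.0, 0.001]
contact_force: [0.6, -0.0, -0.1]
width: -0.001
```

Run:
```python
from h import *
st()
cv2.imwrite("pics/wrist6.png",eyes.read_camera("wrist")[:,:,::-1])
```

```text
t 14.0 chest [ -0.3 -19.7] z 88.0 ydir [-0.0011  1.    ] zt [ 1.2e-03 -1.0e-04 -1.0e+00] F [ 0.6 -0.1 -0.1] w -0.001
```

View pics/wrist6.png

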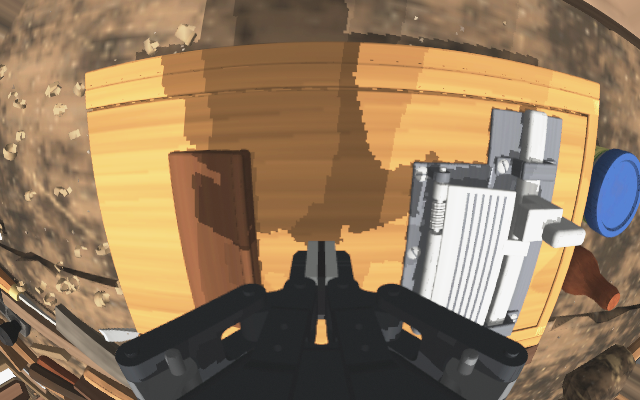

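The shut fingers at (320, 260) stand between the wedge (right edge about column 255) and the catch (from column 410). I lower another 7 mm and push.

step_arm([
  [0,0,0.007,0,0,0,1],
  [0,-0.005,0,0,0,0,1],
  [0,-0.005,0,0,0,0,1],
  [0,-0.005,0,0,0,0,1],
])

```text
time: 14.55
tcp_pos: [0.5635, 0.0378, 0.0803]
ee_rot: [-0.061, 0.998, -0.0, 0.0]
contact_force: [0.2, -0.2, -0.6]
width: -0.002
```

step_arm([
  [0,-0.005,0,0,0,0,1],
  [0,-0.005,0,0,0,0,1],
  [0,-0.005,0,0,0,0,1],
  [0,-0.005,0,0,0,0,1],
])

```text
time: 15.05
tcp_pos: [0.5658, 0.0184, 0.0801]
ee_rot: [-0.061, 0.998, 0.0, 0.0]
contact_force: [0.6, 3.0, -0.3]
width: 0.002
```

Run:
```python
from h import *
st()
cv2.imwrite("pics/wrist7.png",eyes.read_camera("wrist")[:,:,::-1])
```

```text
t 15.05 chest [ -0.8 -54.9] z 80.1 ydir [-9.e-04  1.e+00] zt [ 0.e+00  4.e-04 -1.e+00] F [ 0.9  2.9 -0.3] w 0.002
```

View pics/wrist7.png

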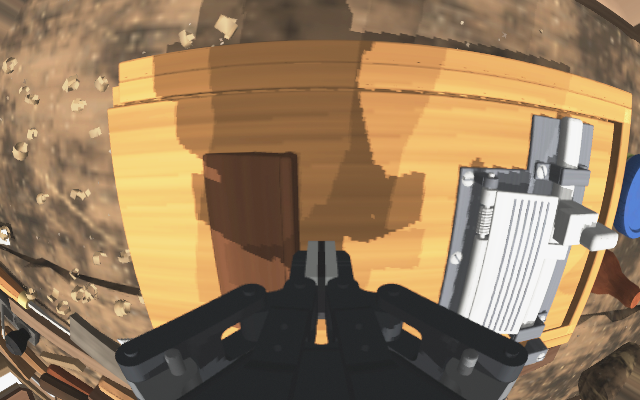

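The lid is sliding: a dark gap has opened at its left end (about column 610), with 3 N at the fingers. I continue.

step_arm([
  [0,-0.006,0,0,0,0,1],
  [0,-0.008,0,0,0,0,1],
  [0,-0.008,0,0,0,0,1],
  [0,-0.008,0,0,0,0,1],
  [0,-0.008,0,0,0,0,1],
])

```text
time: 15.72
tcp_pos: [0.5705, -0.0199, 0.0802]
ee_rot: [-0.061, 0.998, 0.0, 0.0]
contact_force: [1.1, 3.5, -0.2]
width: -0.0
```

step_arm([
  [0,-0.008,0,0,0,0,1],
  [0,-0.008,0,0,0,0,1],
  [0,-0.008,0,0,0,0,1],
  [0,-0.008,0,0,0,0,1],
  [0,-0.008,0,0,0,0,1],
])

```text
time: 16.35
tcp_pos: [0.5754, -0.0595, 0.0802]
ee_rot: [-0.061, 0.998, -0.0, 0.0]
contact_force: [1.6, 3.4, -0.2]
width: -0.001
```

step_arm([
  [0,-0.006,0,0,0,0,1],
  [0,-0.005,0,0,0,0,1],
  [0,-0.004,0,0,0,0,1],
  [0,-0.004,0,0,0,0,1],
  [0,-0.003,0,0,0,0,1],
])

```text
time: 16.98
tcp_pos: [0.578, -0.081, 0.0801]
ee_rot: [-0.061, 0.998, -0.0, 0.0]
contact_force: [1.7, 2.8, 0.1]
width: 0.008
```

step_arm([
  [0,-0.003,0,0,0,0,1],
  [0,-0.003,0,0,0,0,1],
  [0,-0.002,0,0,0,0,1],
])

```text
time: 17.35
tcp_pos: [0.579, -0.0889, 0.0802]
ee_rot: [-0.061, 0.998, -0.0, 0.0]
contact_force: [2.3, 3.3, 1.1]
width: 0.0
```

Run:
```python
from h import *
st()
```

```text
t 17.35 chest [  -0.7 -163. ] z 80.2 ydir [-7.e-04  1.e+00] zt [ 1.e-04 -1.e-04 -1.e+00] F [2.6 3.  1.1] w 0.0
```

step_arm([
  [0,-0.002,0,0,0,0,1],
  [0,-0.002,0,0,0,0,1],
  [0,-0.002,0,0,0,0,1],
])

```text
time: 17.73
tcp_pos: [0.5797, -0.0948, 0.0801]
ee_rot: [-0.061, 0.998, 0.0, 0.0]
contact_force: [1.1, 3.5, -0.0]
width: 0.003
```

step_arm([
  [0,-0.002,0,0,0,0,1],
  [0,-0.001,0,0,0,0,1],
  [0,-0.001,0,0,0,0,1],
])

```text
time: 18.1
tcp_pos: [0.5802, -0.0987, 0.0801]
ee_rot: [-0.061, 0.998, 0.0, 0.0]
contact_force: [1.6, 1.7, 1.2]
width: 0.001
```

step_arm([
  [0,-0.001,0,0,0,0,1],
  [0,-0.001,0,0,0,0,1],
  [0,-0.001,0,0,0,0,1],
])

```text
time: 18.48
tcp_pos: [0.5804, -0.1004, 0.0801]
ee_rot: [-0.061, 0.998, 0.001, 0.0]
contact_force: [1.1, 11.4, 2.5]
width: -0.0
```

The force rises to 11 N at the stop. I back off, lift and look.

step_arm([
  [0,0.005,0,0,0,0,1],
  [0,0.01,0,0,0,0,1],
  [0,0,-0.04,0,0,0,1],
  [0,0,-0.06,0,0,0,1],
  [0,0,-0.06,0,0,0,1],
])

```text
time: 19.1
tcp_pos: [0.5781, -0.0864, 0.2417]
ee_rot: [-0.061, 0.998, -0.0, -0.0]
contact_force: [1.3, -0.7, -0.7]
width: -0.001
```

step_arm([
  [0,0.05,-0.04,0,0,0,1],
  [0,0.05,0,0,0,0,1],
  [0,0,0,0,0,0,1],
])

```text
time: 19.48
tcp_pos: [0.5659, 0.0142, 0.28]
ee_rot: [-0.063, 0.998, -0.0, 0.001]
contact_force: [0.1, 0.3, 0.1]
width: -0.003
```

Run:
```python
from h import *
st()
cv2.imwrite("pics/wrist8.png",eyes.read_camera("wrist")[:,:,::-1])
np.save("w8.npy",eyes.camera_params("wrist")["world_to_cam"])
cv2.imwrite("pics/side8.png",cv2.resize(eyes.read_camera("side")[180:300,240:380,::-1],None,fx=5,fy=5,interpolation=cv2.INTER_CUBIC))
```

```text
t 19.48 chest [ -1.2 -59.1] z 280.0 ydir [-0.0042  1.    ] zt [ 1.1e-03 -3.0e-04 -1.0e+00] F [0.1 0.3 0.1] w -0.003
```

View pics/wrist8.png

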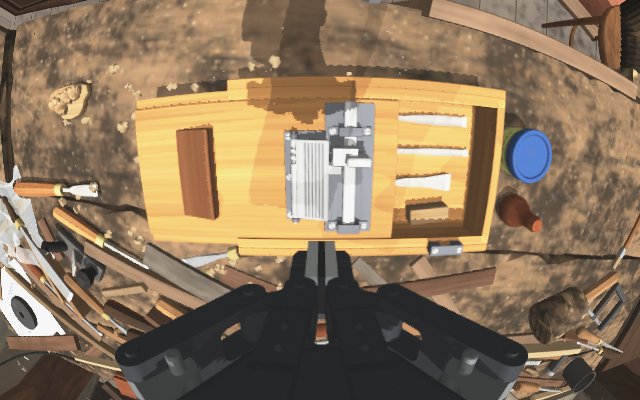

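View pics/side8.png

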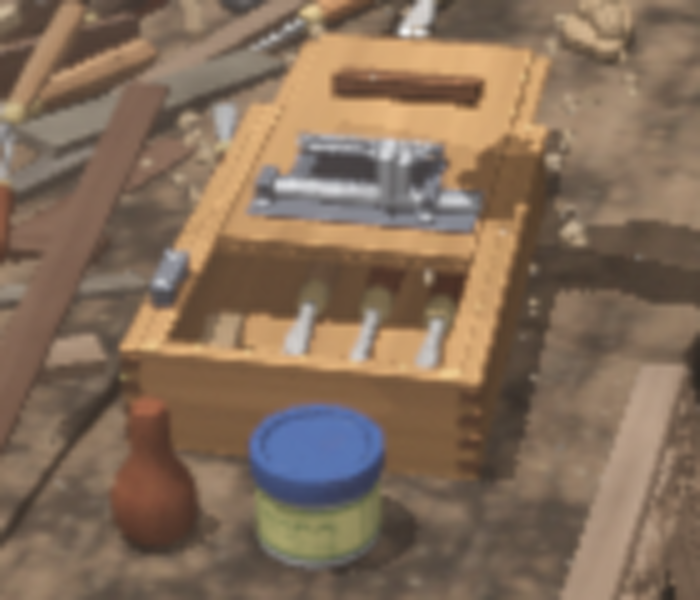

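Run:
```python
from h import *
p=eyes.camera_params("wrist");p["world_to_cam"]=np.load("w8.npy")
for u,z in [((211,128),.09),((217,217),.09),((286,131),.09),((287,218),.09),((397,113),.072),((393,236),.072)]:
    print(u,np.round(1000*(M@(onz("wrist",u,z,p)[:2]-O)),1))
```

```text
(211, 128) [ -54.1 -181. ]
(217, 217) [  51.1 -182.6]
(286, 131) [-48.2 -96.3]
(287, 218) [ 51.3 -97.7]
(397, 113) [-69.   27.5]
(393, 236) [82.5 32.4]
```

The wedge has moved from y = -49.7 to -181.8, about 130 mm, so the lid is fully open. Tin and handle are at the same pixels in the side view as before, and the arm is clear.

Run:
```python
from rig import job_done
print(job_done())
```

```text
the job is handed in; nothing more can be done
None
```

The tool chest is open and the job is handed in at about 19.5 s of the 51 s allowed; the hand-in reported no verdict.

I pressed the catch onto its stop with one fingertip. With it held down, I pushed the bolt's tab back with the other until it stopped. The greatest force I read at the wrist while pushing was about 23 N, against the 35 N limit on the bolt. I then lifted straight up so the catch could spring back, and pushed the wedge with shut fingers until the lid met its stop at 11 N.

**What the last checks showed:**
- **Lid:** the wedge moved about 132 mm by the wrist camera, against the 130 mm stated for fully open.
- **Bolt and catch:** after the lift the pictures showed the bolt out of its keep and the catch plate up. The bolt's stop came where predicted to within 0.5 mm. I judged catch and bolt by eye and force only, because the joint values cannot be read.
- **Tin, handle and carving:** the tin and handle look unmoved in the side pictures before and after. I did not measure the carving again; the arm did not go near it.
- **Robot:** the arm was clear of everything, with its force reading near zero.

**One disagreement:** the top camera placed the chest about 4.5 mm off in y from the wrist camera, and the side camera sided with the wrist. I used the wrist values, and the contacts came where they predicted.

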